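# Turn the slide tray over onto the light panel

### The job

The slide tray lies upside down on the bench beside the low light panel, and is too wide to grasp: push it up against the panel's long edge, lever it up there and turn it over onto the panel, bays up, easing it down so that it never drops or slaps. Then slide it fully home, flat and square against the stop strip at the panel's back and about midway along it. Leave the jar, tip box and dish where they are.

Things in the scene. Friction and masses are not known exactly. Their poses are not given: they have to be found in the camera images.
- tray: Slide tray: grey board 150 (x) x 120 (y) x 8 mm with three aluminium rails on one face; 26 mm thick overall, 0.4 kg +-25%. Origin at the centre of it all. Flat face at z = +13 mm, board z 5 to 13, rails z -13 to 5. Starts upside down on its rails (z up), 30 to 60 mm from the panel on its -y side, x axis within 12 degrees of the panel's x. Turned over, z points down.
- tray_rail (a point): Centre of the tray's middle rail (tray axes), 10 (x) x 96 (y) x 18 mm (z): it stops 12 mm short of the board's two 150 mm edges. The two other rails, of the same section, lie along the tray's ends (centres at x = -70 and 70) and are the full 120 mm long. So under the 150 mm edges, between the rails, there is an 18 mm gap to the bench at the start.
- panel: Low light panel fixed to the bench: grey slab 210 (x) x 130 (y) x 28 mm tall with a white diffuser. Origin at the centre of its underside, on the bench; z up. The tray turns over in its +y direction, pivoting on its edge at y = -65 mm; home, the tray's origin is at about x = 0, y = -6, z = 41 mm here.
- wall_top (a point): Middle of the upper edge of the panel's long face towards the tray (panel axes): a plain upright face 28 mm high and 210 mm long, the wall to lever against.
- stop (a point): Foot of the stop strip's face towards the tray, on the panel's top, midway along (panel axes). The steel strip is 210 mm long, 11 mm deep and 10 mm high; the tray's 150 mm edge ends against it, 119 mm from the wall's face.
- jar: Small amber jar with a black lid, 52 mm diameter, about 60 mm tall, loose, to be left alone. Origin at the centre of its base.
- tip_box: White plastic box (pipette tips) 85 x 120 x 55 mm, loose, to be left alone. Origin at the centre of its underside.
- dish: Shallow glass dish 90 mm diameter, 16 mm tall, loose, to be left alone. Origin at the centre of its base.
Not all that is in view belongs to the job. Leave any brown or red look-alike of the tray alone.

How it is judged:
At the end, for the whole second after the job is handed in: The tray lies at rest, bays (rails) up, flat on the light panel within 3 degrees, its edge within 5 mm of the stop strip and square to it within 0.05 rad, its middle within 25 mm of the middle of the panel along the strip (angle between tray's own z axis and vertical above 3.08 rad and y of tray in the frame of panel between -0.011 and -0.002 m and x of tray in the frame of panel between -0.025 and 0.025 m and z of tray in the frame of panel between 0.038 and 0.044 m and angle between the x axis of tray and the x axis of panel, either way round below 0.05 rad and linear speed of tray below 0.01 m/s); the robot touches nothing.
It fails at once if the tray dropped or slapped down (turning faster than 5 rad/s) (angular speed of tray above 5 rad/s).
It fails at once if the jar was moved by more than 20 mm (distance of jar from where it was at the start of the episode above 0.02 m).
It fails at once if the tip box was moved by more than 20 mm (distance of tip_box from where it was at the start of the episode above 0.02 m).
It fails at once if the dish was moved by more than 20 mm (distance of dish from where it was at the start of the episode above 0.02 m).
It also fails if it takes over 58 s, if anything falls off the work surface, if the arm or the gripper's body presses on something with over 40 N, if the wrist force passes 120 N, or if a joint passes its speed limit or range.

### The arm

A 7-joint arm with a two-finger parallel gripper is mounted at the origin on the work surface. World frame = base frame: x ahead of the robot, y to its left, z up, the work surface at z = 0. Lengths are in m, angles in rad, forces in N, time in s.
With the tool pointing down it reaches from about 0.425 to 0.925 m from the base axis. Payload 6.8 kg.
Tool frame: the origin (TCP) lies on the front face of the gripper's body, between the roots of the fingers; the fingertips stand 80 mm ahead of it and the grasp point (between the pads) lies 61 mm ahead of it; y points along the fingers, z is the direction in which the jaws open and shut, and the axes are right-handed (so a half turn about y gives the same grasp; the last joint's range is limited). The gripper opens to 88 mm and grips with 3 to 60 N. Pads are 20 mm wide; open, the fingers measure 115 mm over their backs; the gripper's body (75 mm by 178 mm) begins 61 mm behind the grasp point.
Start: joints at [1.118, 0.477, 0.022, 1.555, -0.011, 1.109, -0.083], TCP at [0.228, -0.635, 0.303] pointing down, gripper open.
Joint ranges: [-2.96, 2.96], [-0.34, 2.1], [-1.41, 1.46], [0.24, 2.44], [-1.37, 4.51], [0.17, 1.92], [-2.96, 2.96]. Speed limits (rad/s): [2.39, 2.39, 3.14, 3.14, 3.14, 3.14, 3.14].

### API

Orientations are given as a unit quaternion [w, x, y, z].
In Python, from station import bot, kin, monitor, read_camera, workorder, finder gives the robot as it stands. Calls block until the motion is done:
- bot.goto(position, orientation): joint-space move of the TCP to a pose.
- bot.line_to(position, max_speed=0.15, frame=None, guard=None): straight line of the TCP; frame=None keeps the orientation; max_speed is the mean speed in m/s. With guard (N) it stops when the force on the tool has changed by that much, and returns True; else False.
- bot.movej(angles): joint-space move.
- bot.ungrasp() and bot.close(): open the fingers fully, or close them until they stop; the grip force is fixed at half the most.
- bot.dwell(seconds).
- kin.inverse_kinematics(position, orientation): joint angles nearest the present ones, or None.
- monitor.sense(): the state.
- read_camera(name): name is "side" or "top"; returns a dict with "pixels" (420x560x3 uint8, red, green, blue), "mtx" (3x3 intrinsics, pixels), "distortion" ([k1, k2, p1, p2, k3] as OpenCV has them; the pictures are not rectified), "rvec" (rotation vector, rad) and "tvec" (3), from world to camera coordinates, as OpenCV has them. Camera axes: x right, y down, z forward; pixel columns grow to the right and rows downward; lengths in m; the calibration is good to about 2 mm. A picture is of the moment at which its call begins. There is no depth.
A pose or a line that the arm cannot do raises bot.MotionError and nothing moves.
- workorder.job_done(): hands the job in, once; it reports no verdict.
Trained networks look in the newest picture that a camera, given by its name, has taken for a name from the list of things; names that differ only in an ending like _2 or _b are one class to them, and where a whole thing is asked for, a point or a joint stands for the part that bears it (a point fixed in the world has none). Each returns a list of dicts, best first, with "conf" (0 to 1); they miss things now and then, are a little off and sometimes report something else, mostly with a low value. They report only what shows in the picture. A call takes as long as a camera call. They do not tell look-alikes from the thing itself.
- finder.cut_out(camera, name): "pixels" (420x560 bool, what is visible of it) and "extent" ([left, top, width, height] as shares, 0 to 1, of the picture: columns of its width, rows of its height, round what is visible of it).
- finder.mark_of(camera, name): "xy" ([column, row] as shares, 0 to 1, of the picture: columns of its width, rows of its height: a listed point, or the origin of a listed thing).
The state is a dict: "t": time; "qpos": joint angles; "joint_velocities": joint speeds; "tau": joint torques, N m; "ee_pos": TCP position; "tool_rot": TCP orientation; "force": force on the tool from outside, world axes, zero at the start; "moment": the same for the moment, N m; "grip_width": finger opening in m.
Only numpy, scipy, OpenCV 4.12 (cv2) and the standard library are available. Lean on these libraries where they do the work, as an engineer would, in place of code of your own. Each camera call takes 0.05 s, during which the arm holds its last target.

## Working session

There is one attempt and no reset: what is moved stays moved. The work goes in short steps, each a Python script; the robot and the scene stay as the last script left them, time stands still between calls to the robot, and variables do not carry over. Pictures are saved under pics/ and viewed, and the job is handed in when it is done.

```bash
ls; mkdir -p pics
python3 - <<'E'
from station import bot, kin, monitor, read_camera, workorder, finder
import cv2, numpy as np
for c in ("side","top"):
    r=read_camera(c); cv2.imwrite(f"pics/{c}0.png", r["pixels"][:,:,::-1])
    print(c, r["mtx"].tolist(), r["distortion"], r["rvec"], r["tvec"])
    R=cv2.Rodrigues(np.array(r["rvec"],float))[0]; print("campos", -R.T@np.array(r["tvec"]).ravel(), R[2])
    for n in ("tray","panel","jar","tip_box","dish"):
        print(n,[(np.round(d["extent"],3).tolist(),round(d["conf"],2)) for d in finder.cut_out(c,n)],[(np.round(np.array(d["xy"])*[560,420],1).tolist(),round(d["conf"],2)) for d in finder.mark_of(c,n)])
    for n in ("tray_rail","wall_top","stop"):
        print(n,[(np.round(np.array(d["xy"])*[560,420],1).tolist(),round(d["conf"],2)) for d in finder.mark_of(c,n)])
s=monitor.sense(); print(s)
E
```

```text
pics
side [[424.22642102103197, 0.0, 282.7516503937995], [0.0, 424.22642102103197, 210.15225763676958], [0.0, 0.0, 1.0]] [-0.09579706  0.          0.          0.          0.        ] [ 0.45962819 -2.73076     1.20555099] [0.55790777 0.16267783 0.85722045]
campos [0.36718465 0.67709454 0.69229364] [ 0.2305266  -0.70073085 -0.67515462]
tray [([0.159, 0.624, 0.156, 0.184], 0.82), ([0.536, 0.425, 0.126, 0.12], 0.75), ([0.646, 0.347, 0.124, 0.102], 0.65)] [([337.5, 200.1], 0.87), ([399.2, 167.0], 0.86)]
panel [([0.491, 0.531, 0.188, 0.151], 0.97)] [([325.6, 252.8], 0.65)]
jar [([0.369, 0.506, 0.046, 0.077], 0.77)] [([222.3, 234.9], 0.59)]
tip_box [([0.328, 0.685, 0.133, 0.183], 0.6)] [([221.9, 331.5], 0.95), ([220.1, 235.7], 0.35)]
dish [([0.519, 0.822, 0.095, 0.118], 0.92)] [([317.6, 372.9], 0.97), ([338.7, 198.3], 0.47)]
tray_rail [([395.2, 170.7], 0.76), ([130.4, 301.8], 0.59), ([330.7, 203.1], 0.56), ([327.5, 266.6], 0.53)]
wall_top [([332.6, 228.4], 0.67)]
stop [([327.6, 264.2], 0.77)]
top [[539.8506544290105, 0.0, 271.6529949916257], [0.0, 539.8506544290105, 209.8073213601821], [0.0
[... 820 characters left out ...]
': 1.4, 'qpos': array([ 1.11792932,  0.47701632,  0.02242502,  1.55540844, -0.01148375,
        1.10929593, -0.08306414]), 'joint_velocities': array([ 2.93892640e-05, -1.45193167e-03, -1.23472968e-04,  1.04558510e-03,
        4.34528973e-04,  1.34934008e-04, -4.45285158e-04]), 'tau': array([-2.73393020e-06, -5.82716632e+01,  1.53312251e+00, -2.72932595e+01,
       -5.43999451e-02,  9.92667221e-03,  3.84917348e-05]), 'ee_pos': array([ 0.22812695, -0.63529611,  0.30264987]), 'tool_rot': array([-0.12128626,  0.12129499, -0.69662511,  0.69662803]), 'force': array([-1.07081548,  0.18018732,  0.36571288]), 'moment': array([-0.01684883,  0.02806426, -0.01573556]), 'grip_width': 0.08773878098817083}
```

View pics/side0.png

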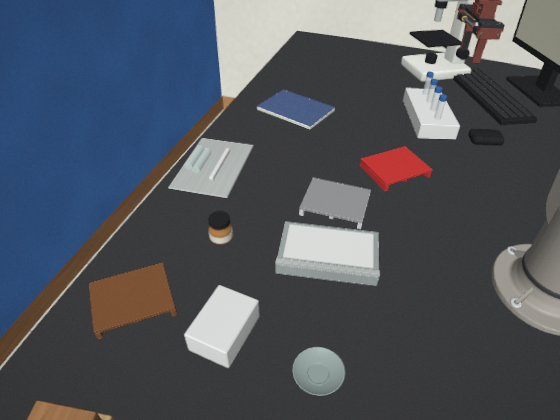

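View pics/top0.png

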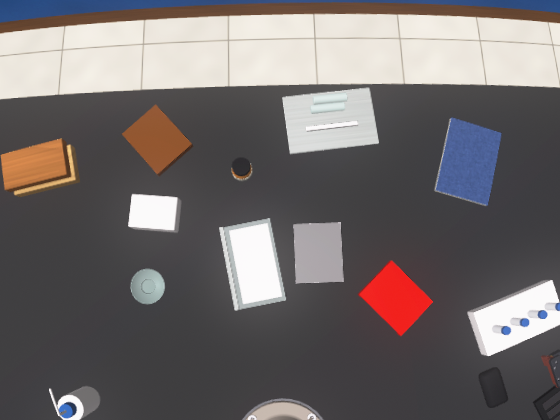

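```bash
cat > h.py <<'E'
from station import bot, kin, monitor, read_camera, workorder, finder
import cv2, numpy as np
from scipy.spatial.transform import Rotation as Ro
def cam(r):
    return np.array(r["mtx"],float),np.array(r["distortion"],float).ravel(),np.array(r["rvec"],float).ravel(),np.array(r["tvec"],float).ravel()
def back(r,px,z):
    K,D,rv,tv=cam(r); u=cv2.undistortPoints(np.array(px,float).reshape(-1,1,2),K,D).reshape(-1,2)
    R=cv2.Rodrigues(rv)[0]; C=-R.T@tv
    d=np.c_[u,np.ones(len(u))]@R
    return C+d*((z-C[2])/d[:,2])[:,None]
def proj(r,P):
    K,D,rv,tv=cam(r); return cv2.projectPoints(np.array(P,float).reshape(-1,1,3),rv,tv,K,D)[0].reshape(-1,2)
def save(r,name,box=None,scale=1,polys=(),pts=()):
    im=r["pixels"][:,:,::-1].copy()
    x0,y0,x1,y1=box or (0,0,560,420)
    im=cv2.resize(im[y0:y1,x0:x1],None,fx=scale,fy=scale,interpolation=cv2.INTER_CUBIC)
    f=lambda p:((np.array(p)-[x0,y0]+.5)*scale-.5)
    for p in polys: cv2.polylines(im,[np.round(f(p)).astype(np.int32).reshape(-1,1,2)],True,(0,255,0),1)
    for p in pts: cv2.circle(im,tuple(int(v) for v in np.round(f(p))),3,(255,0,255),-1)
    cv2.imwrite("pics/"+name,im)
E
python3 - <<'E'
from h import *
r={c:read_camera(c) for c in ("side","top")}
np.save("r0.npy",r,allow_pickle=True)
save(r["top"],"crop_top.png",(205,195,365,325),5)
save(r["side"],"crop_side.png",(265,165,405,295),5)
for c in r:
    for n,z in (("tray",.026),("panel",.028)):
        for d in finder.cut_out(c,n):
            m=d["pixels"].astype(np.uint8)
            cs=max(cv2.findContours(m,cv2.RETR_EXTERNAL,cv2.CHAIN_APPROX_NONE)[0],key=cv2.contourArea)[:,0]
            w=back(r[c],cs,z)[:,:2]
            q=cv2.minAreaRect((w*1000).astype(np.float32))
            print(c,n,round(d["conf"],2),np.round(q[0]),np.round(q[1],1),round(q[2],1))
    for n,z in (("jar",0.),("tip_box",0.),("dish",0.),("wall_top",.028),("stop",.028)):
        for d in finder.mark_of(c,n): print(c,n,round(d["conf"],2),np.round(back(r[c],np.array(d["xy"])*[560,420],z)*1000))
E
```

```text
side tray 0.9 [ 367. -279.] [175.3 142.8] 44.4
side tray 0.86 [790. 318.] [152.4 143.4] 42.4
side tray 0.84 [488. -88.] [151.3 146.2] 0.8
side panel 0.72 [462.  78.] [212.2 150.4] 10.2
side jar 0.77 [[711.  92.   0.]]
side jar 0.64 [[597. 312.   0.]]
side tip_box 0.7 [[597. 313.   0.]]
side dish 0.57 [[414. 329.   0.]]
side wall_top 0.96 [[478.   0.  28.]]
side stop 0.96 [[456. 118.  28.]]
top tray 0.82 [790. 310.] [161.3 123.3] 40.7
top tray 0.79 [486. -99.] [151.4 121.1] 0.5
top tray 0.7 [ 366. -291.] [152.2 120.5] 43.3
top tray 0.36 [462.  66.] [212.7 134.2] 10.0
top panel 0.94 [461.  67.] [214.  135.8] 10.3
top jar 0.59 [[708.  93.   0.]]
top tip_box 0.64 [[593. 316.   0.]]
top dish 0.88 [[411. 335.   0.]]
top wall_top 0.58 [[474.   6.  28.]]
top stop 0.91 [[448. 119.  28.]]
```

View pics/crop_top.png

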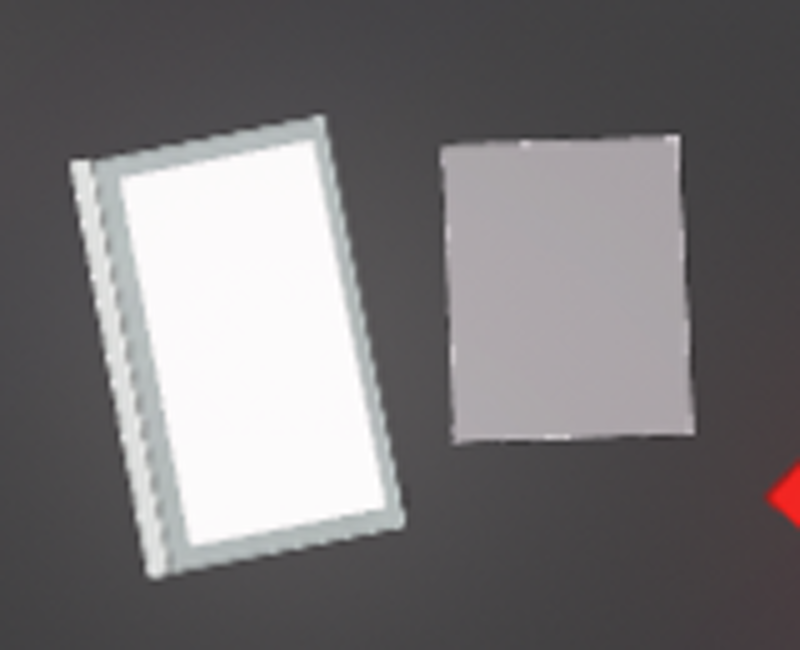

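View pics/crop_side.png

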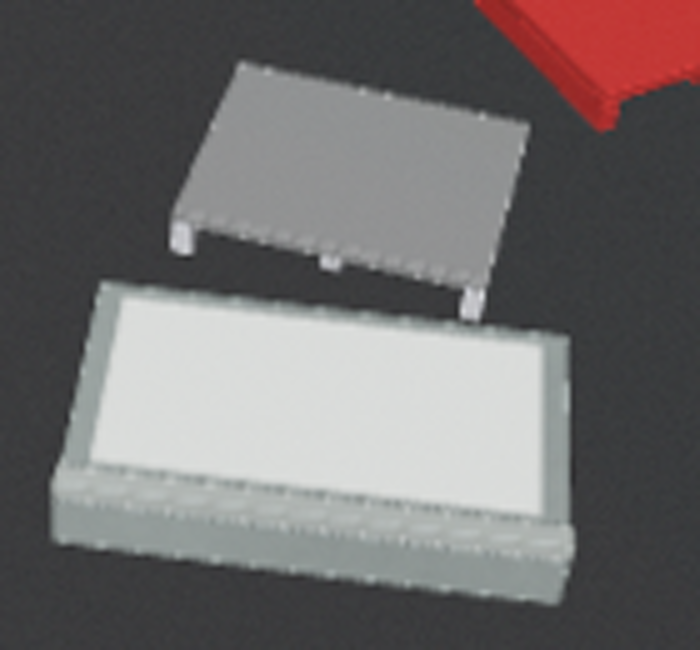

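Run:
```python
from h import *
from scipy.optimize import least_squares
r=np.load("r0.npy",allow_pickle=True).item()
T=lambda p:(np.array(p)+.5)/5-.5+[205,195]
S=lambda p:(np.array(p)+.5)/5-.5+[265,165]
# tray corners (world ~ axis): order: top-left crop etc
tt=T([(442,146),(680,136),(694,434),(455,443)]); ts=S([(173,222),(240,65),(529,125),(487,290)])
print("tray top",np.round(back(r["top"],tt,.026)[:,:2]*1000,1).tolist())
print("tray side",np.round(back(r["side"],ts,.026)[:,:2]*1000,1).tolist())
# tray height triangulated: corners matching top idx0 (far x, +y)
def tri(c1,p1,c2,p2):
    def f(P): return np.r_[proj(r[c1],P)[0]-p1,proj(r[c2],P)[0]-p2]
    s=least_squares(f,[.48,0,.02]); return np.round(s.x*1000,1),round(float(np.abs(s.fun).max()),2)
for a,b in ((0,0),(1,1),(2,2),(3,3)): print(tri("top",tt[a],"side",ts[b]))
wt=T([(325,116),(404,526)]); ws=S([(103,283),(568,338)])
print("wall",[tri("top",wt[i],"side",ws[i]) for i in (0,1)])
st=T([(70,160),(150,577)]); ss=S([(53,487),(575,552)])
print("stop back top",[tri("top",st[i],"side",ss[i]) for i in (0,1)])
# panel fit: mid
L=np.array([.105,-.065,.028]);
def model(p,pts):
    c,s=np.cos(p[2]),np.sin(p[2]); pts=np.array(pts); return np.c_[p[0]+c*pts[:,0]-s*pts[:,1],p[1]+s*pts[:,0]+c*pts[:,1],pts[:,2]]
pw=[(.105,-.065,.028),(-.105,-.065,.028)]; ps=[(.105,.065,.038),(-.105,.065,.038)]
def f(p): return np.r_[(proj(r["top"],model(p,pw))-wt).ravel(),(proj(r["top"],model(p,ps))-st).ravel(),(proj(r["side"],model(p,pw))-ws).ravel(),(proj(r["side"],model(p,ps))-ss).ravel()]
s=least_squares(f,[.46,.066,.17]); print("panel",s.x,np.round(s.fun,1)); PP=s.x
tp=[(.075,.06,.026),(.075,-.06,.026),(-.075,-.06,.026),(-.075,.06,.026)]
def g(p): return np.r_[(proj(r["top"],model(p,tp))-tt).ravel(),(proj(r["side"],model(p,tp))-ts).ravel()]
s=least_squares(g,[.486,-.1,0]); print("tray",s.x,np.round(s.fun,1))
```

```text
tray top [[559.2, -38.5], [561.3, -159.3], [410.9, -160.5], [409.9, -40.7]]
tray side [[559.8, -31.1], [562.7, -156.0], [414.4, -158.4], [411.7, -35.0]]
(array([561. , -38.6,  18.9]), 0.36)
(array([ 562.5, -159.5,   23.2]), 0.35)
(array([ 412.8, -160.6,   24.3]), 0.72)
(array([411.1, -40.9,  20.5]), 0.47)
wall [(array([576.4,  20.3,  27.6]), 0.29), (array([370.6, -14.2,  28.5]), 0.49)]
stop back top [(array([555.4, 148.5,  36.4]), 0.05), (array([348.2, 111.8,  35.8]), 0.41)]
panel [0.46260562 0.06687858 0.17047296] [-0.2 -0.6  0.3 -0.3 -0.2  0.  -0.6 -0.3 -0.1 -0.   0.6  0.   0.1 -0.4
  0.5 -0.1]
tray [ 0.48642881 -0.09810255  0.01505326] [-0.6 -0.5 -0.9 -0.4 -0.5 -0.5 -0.6 -0.2  0.4 -1.7  0.2 -0.2  0.9 -0.
  0.9 -1.1]
```

```bash
cat >> h.py <<'E'
yaw=.1705; P0=np.array([.46260562,.06687858,0])
ex=np.array([np.cos(yaw),np.sin(yaw),0]); ey=np.array([-np.sin(yaw),np.cos(yaw),0]); ez=np.array([0,0,1.])
def ori(th):
    t=np.radians(th); a=np.cos(t)*ey-np.sin(t)*ez; x=np.cross(a,ex)
    return a,Ro.from_matrix(np.c_[x,a,ex]).as_quat()[[3,0,1,2]]
def W(p): return P0+p[0]*ex+p[1]*ey+p[2]*ez
def L(w): d=np.array(w)-P0; return np.array([d@ex,d@ey,d@ez])
HW=.010
def tcp(x,y,z,th,corner=True):
    """(y,z) panel coords of upper front corner of tips (or tip centre)"""
    t=np.radians(th); a,q=ori(th); n=np.sin(t)*ey+np.cos(t)*ez
    return W((x,y,z))-(HW*n if corner else 0)-.08*a,q
def corner_now(th,s=None):
    s=s or monitor.sense(); t=np.radians(th); a,q=ori(th); n=np.sin(t)*ey+np.cos(t)*ez
    return L(np.array(s["ee_pos"])+.08*a+HW*n)
def tp(phi,u,w):
    f=np.radians(phi); return np.array([-.065-.026*np.sin(f)-u*np.cos(f)+w*np.sin(f), u*np.sin(f)+w*np.cos(f)])
def st(tag):
    s=monitor.sense(); print(tag,"t %.2f"%s["t"],"F",np.round(s["force"],1),"panelTCP",np.round(L(s["ee_pos"])*1000,1),"w",round(s["grip_width"],4)); return s
E
python3 - <<'E'
from h import *
# dry IK check of lay-down poses
for th in (0,15,45,75,90,100,105):
    for tip in ((0,-.06,.14),(0,-.01,.06),(0,0,.04)):
        p,q=tcp(*tip,th,corner=False); j=kin.inverse_kinematics(p,q); print(th,tip,None if j is None else np.round(j,2))
st("a")
p,q=tcp(-.008,-.262,.10,45); bot.goto(p,q); st("over")
p,q=tcp(-.008,-.262,.022,45); bot.line_to(p,max_speed=.15,guard=8); st("down")
print(corner_now(45))
r={c:read_camera(c) for c in ("side","top")}
for c in r: save(r[c],f"{c}1.png",(200,120,440,320),3)
E
```

```text
0 (0, -0.06, 0.14) [ 0.92  1.11 -0.66  1.76 -0.65  1.45  0.91]
0 (0, -0.01, 0.06) [ 0.88  1.25 -0.65  1.78 -0.62  1.31  0.98]
0 (0, 0, 0.04) [ 0.87  1.29 -0.65  1.77 -0.61  1.29  0.99]
15 (0, -0.06, 0.14) [ 0.91  0.95 -0.66  1.81 -0.58  1.31  0.84]
15 (0, -0.01, 0.06) [ 0.86  1.08 -0.67  1.86 -0.56  1.15  0.9 ]
15 (0, 0, 0.04) [ 0.85  1.12 -0.66  1.86 -0.56  1.11  0.92]
45 (0, -0.06, 0.14) [ 0.84  0.63 -0.7   1.93 -0.39  1.04  0.61]
45 (0, -0.01, 0.06) [ 0.74  0.74 -0.67  2.01 -0.42  0.83  0.65]
45 (0, 0, 0.04) [ 0.72  0.78 -0.66  2.02 -0.42  0.78  0.67]
75 (0, -0.06, 0.14) [ 0.55  0.37 -0.62  2.04 -0.06  0.84  0.17]
75 (0, -0.01, 0.06) [ 0.45  0.5  -0.64  2.12  0.04  0.63  0.01]
75 (0, 0, 0.04) [ 0.42  0.53 -0.63  2.13  0.08  0.58 -0.03]
90 (0, -0.06, 0.14) [ 0.43  0.33 -0.67  2.07  0.27  0.83 -0.23]
90 (0, -0.01, 0.06) [ 0.34  0.48 -0.72  2.13  0.5   0.7  -0.54]
90 (0, 0, 0.04) [ 0.29  0.51 -0.69  2.15  0.54  0.66 -0.6 ]
100 (0, -0.06, 0.14) [ 0.35  0.34 -0.72  2.08  0.51  0.9  -0.52]
100 (0, -0.01, 0.06) [ 0.27  0.51 -0.79  2.13  0.74  0.84 -0.85]
100 (0, 0, 0.04) [ 0.21  0.54 -0.74  2.14  0.77  0.8  -0.9 ]
105 (0, -0.06, 0.14) [ 0.31  0.36 -0.75  2.09  0.62  0.96 -0.66]
105 (0, -0.01, 0.06) [ 0.24  0.55 -0.83  2.13  0.84  0.93 -0.98]
105 (0, 0, 0.04) [ 0.15  0.56 -0.74  2.14  0.84  0.88 -1.01]
a t 2.20 F [-0.8 -0.7  0.5] panelTCP [-350.2 -652.2  302.7] w 0.0878
over t 4.09 F [ 0.4  0.4 -0. ] panelTCP [  -8.4 -326.8  149.6] w 0.0877
down t 4.76 F [0.1 0.4 0.5] panelTCP [  -7.7 -325.7   71.9] w 0.0881
[-0.00767229 -0.26210345  0.02244292]
```

View pics/side1.png

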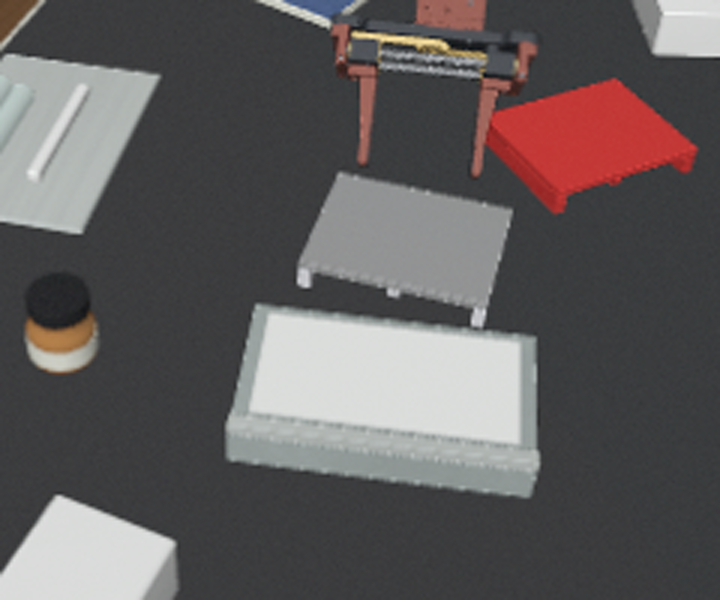

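View pics/top1.png

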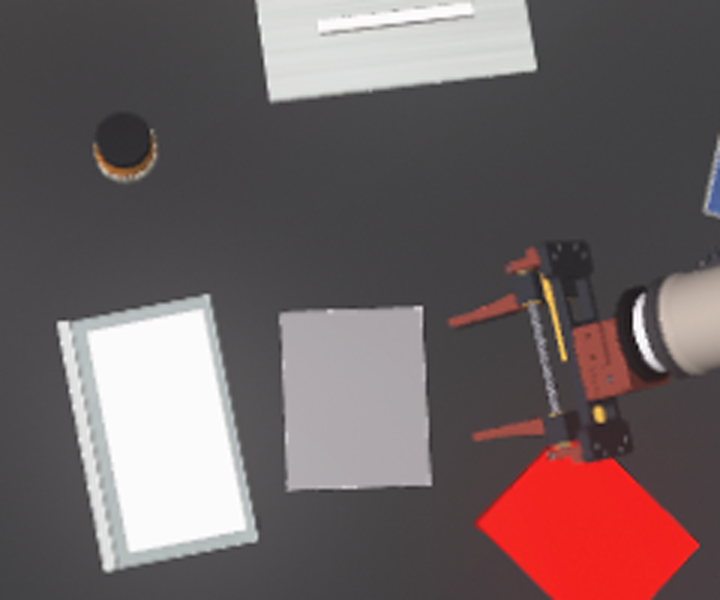

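Picture: the grey tray shows between the two open fingers (tips near crop (363,160) and (478,172) in side) and the panel; the red and brown trays are untouched. I'm pushing now.

Run:
```python
from h import *
p,q=tcp(-.008,-.178,.022,45); g=bot.line_to(p,max_speed=.06,guard=8); st("push %s"%g)
print(corner_now(45))
r={c:read_camera(c) for c in ("side","top")}
for c in r: save(r[c],f"{c}2.png",(200,120,440,320),3)
```

```text
push True t 5.97 F [ 0.7 -1.9  0.5] panelTCP [  -8.1 -252.4   71.2] w 0.0878
[-0.00810622 -0.18880339  0.02172442]
```

View pics/side2.png

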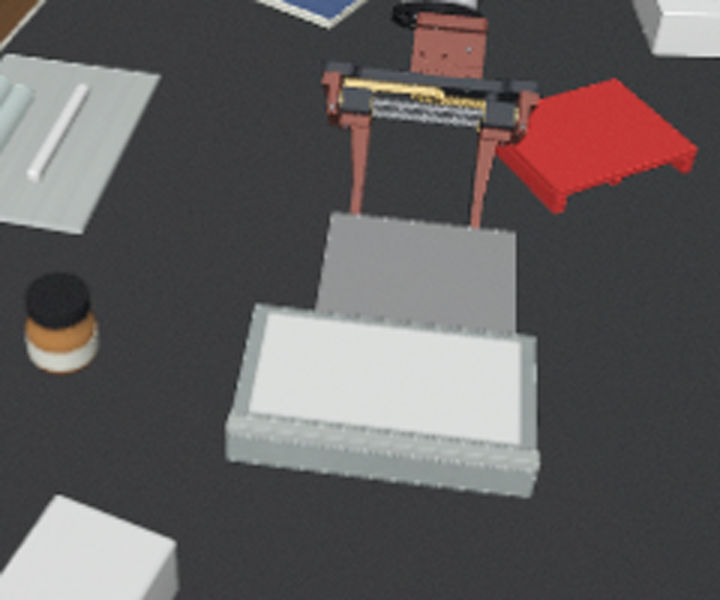

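View pics/top2.png

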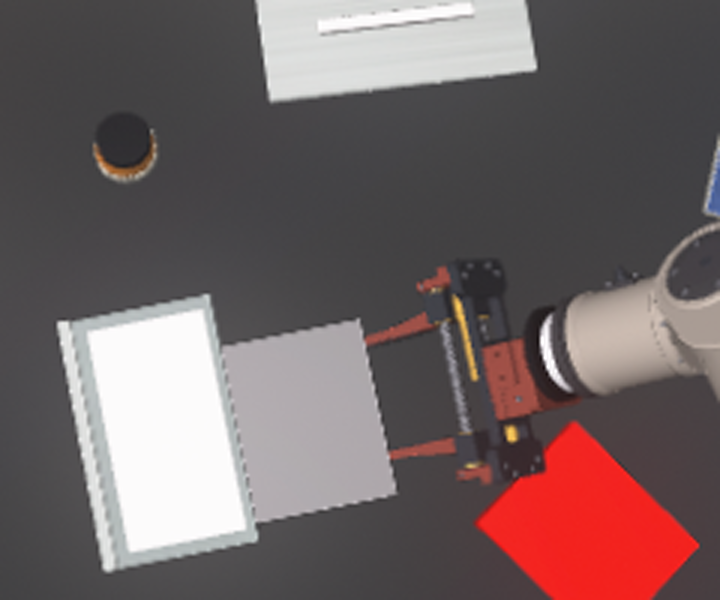

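Run:
```python
from h import *
r=read_camera("top"); f=lambda p:(np.array(p)+.5)/3-.5+[200,120]
for w in back(r,f([(360,320),(396,494)]),.026): print("far corners",np.round(L(w)*1000,1))
for w in back(r,f([(210,294),(257,541)]),.028): print("wall corners",np.round(L(w)*1000,1))
bx=lambda: None
```

```text
far corners [  57.9 -185.    26. ]
far corners [ -90.8 -184.9   26. ]
wall corners [103.7 -65.4  28. ]
wall corners [-106.1  -63.8   28. ]
```

Run:
```python
from h import *
p,q=tcp(-.0165,-.199,.021,45); bot.line_to(p,max_speed=.1)
p,q=tcp(-.0165,-.199,.008,45); g=bot.line_to(p,max_speed=.03,guard=5); st("bench %s"%g)
print(corner_now(45))
r={c:read_camera(c) for c in ("side","top")}
for c,b in (("side",(270,130,410,235)),("top",(265,205,405,310))): save(r[c],f"{c}3.png",b,5)
```

```text
bench True t 6.72 F [ 0.6 -0.2  6.5] panelTCP [ -16.1 -262.3   64. ] w 0.0878
[-0.01614839 -0.19866899  0.01453937]
```

View pics/side3.png

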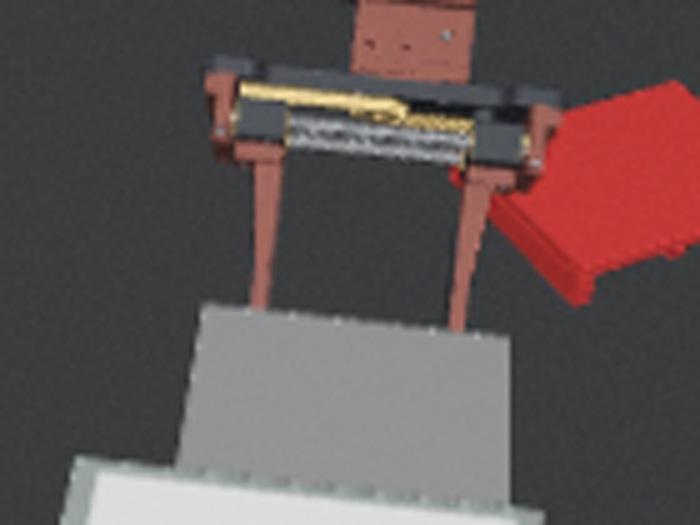

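View pics/top3.png

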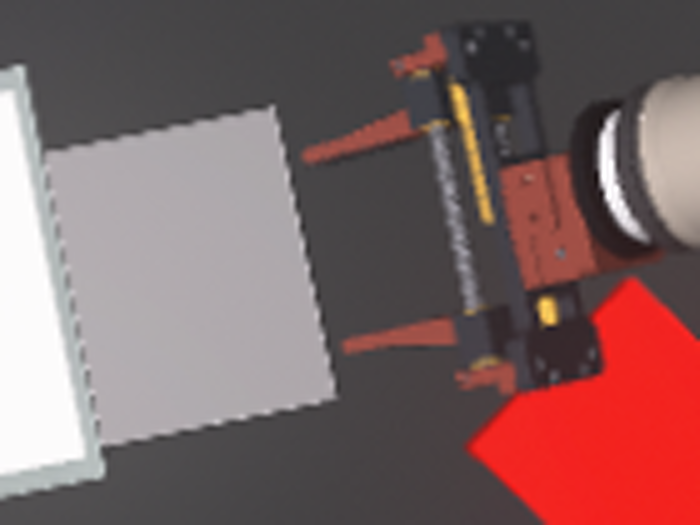

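```bash
cat >> h.py <<'E'
OY=-.0035; X=-.0165
def lever(phi,th,s,sp=.05,guard=25,x=None):
    E=tp(phi,.120,.018); t=np.radians(th)
    if th>phi: c=E+s*np.array([np.cos(t),-np.sin(t)])
    else: c=tp(phi,.120-s,.018)
    p,q=tcp(X if x is None else x,c[0]+OY,c[1],th)
    g=bot.line_to(p,max_speed=sp,frame=q,guard=guard); st("phi %d th %d g %s"%(phi,th,g)); return g
E
python3 - <<'E'
from h import *
p,q=tcp(X,-.1955,.0153,45); bot.line_to(p,max_speed=.05)
st("lift")
for a in ((0,45,.0036),(3,42,.0055),(6,37,.0075),(10,31,.010)):
    if lever(*a): break
r={c:read_camera(c) for c in ("side","top")}
for c,b in (("side",(270,130,410,235)),("top",(265,205,405,310))): save(r[c],f"{c}4.png",b,5)
E
```

```text
lift t 7.08 F [0.3 1.1 0.9] panelTCP [ -16.5 -258.5   64.6] w 0.0879
phi 0 th 45 g False t 7.42 F [ 0.1 -1.9 -2. ] panelTCP [ -16.5 -249.9   64.6] w 0.088
phi 3 th 42 g False t 7.67 F [ 0.6 -6.7 -2.3] panelTCP [ -16.7 -252.3   65.8] w 0.0876
phi 6 th 37 g False t 7.92 F [ 1.8 -4.6 -1.7] panelTCP [ -16.5 -253.2   65.2] w 0.0879
phi 10 th 31 g False t 8.18 F [ 1.4 -2.3 -1.3] panelTCP [ -16.6 -252.8   65.4] w 0.0879
```

View pics/side4.png

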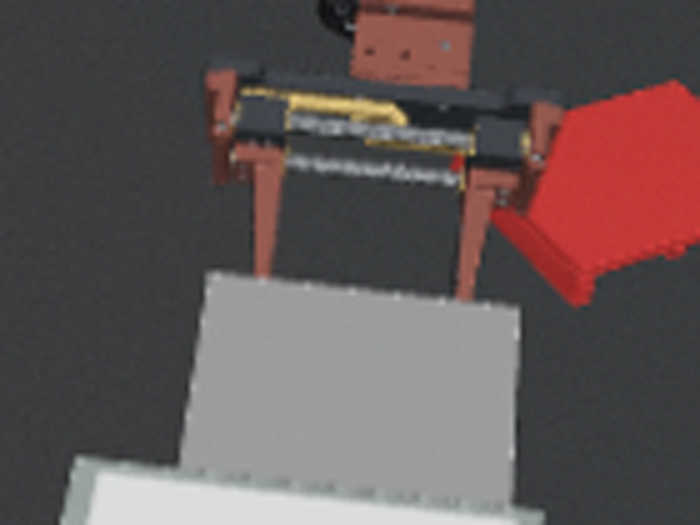

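View pics/top4.png

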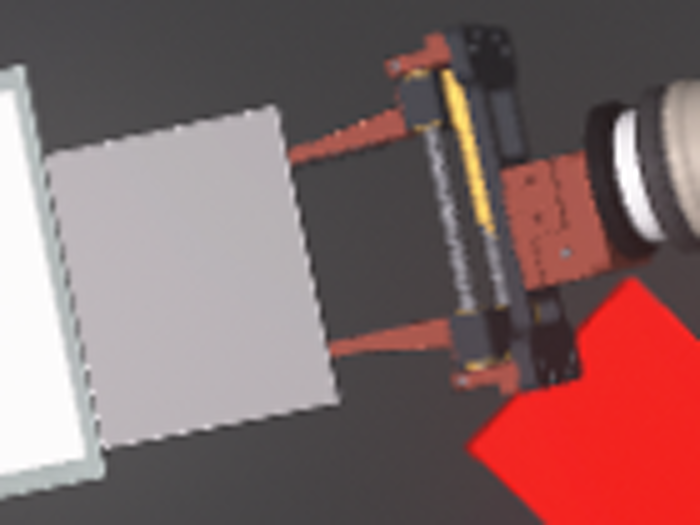

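Both views show the far edge (side crop y≈272–310) risen with both fingertips under it, clear of the rails. I'll keep levering.

Run:
```python
from h import *
for a in ((14,26,.012),(19,21,.014),(25,18,.017),(33,16,.020),(42,15,.022),(51,15,.022)):
    if lever(*a,sp=.06): break
r={c:read_camera(c) for c in ("side","top")}
for c,b in (("side",(270,110,430,230)),("top",(245,205,405,325))): save(r[c],f"{c}5.png",b,5)
```

```text
phi 14 th 26 g False t 8.53 F [-0.2 -2.2 -2.2] panelTCP [ -16.7 -251.9   67. ] w 0.0877
phi 19 th 21 g False t 8.78 F [-1.  -1.4 -1.4] panelTCP [ -16.8 -249.4   69.9] w 0.0879
phi 25 th 18 g False t 9.04 F [-0.6 -0.4 -2.2] panelTCP [ -16.5 -244.1   75.1] w 0.0879
phi 33 th 16 g False t 9.37 F [ 0.2 -1.4  0.1] panelTCP [ -16.4 -236.1   82.3] w 0.0878
phi 42 th 15 g False t 9.72 F [ 0.4 -2.6 -0.5] panelTCP [ -16.4 -226.1   90.4] w 0.0878
phi 51 th 15 g False t 10.10 F [-0.6 -1.  -0.5] panelTCP [ -16.5 -215.6   98.9] w 0.0876
```

View pics/side5.png

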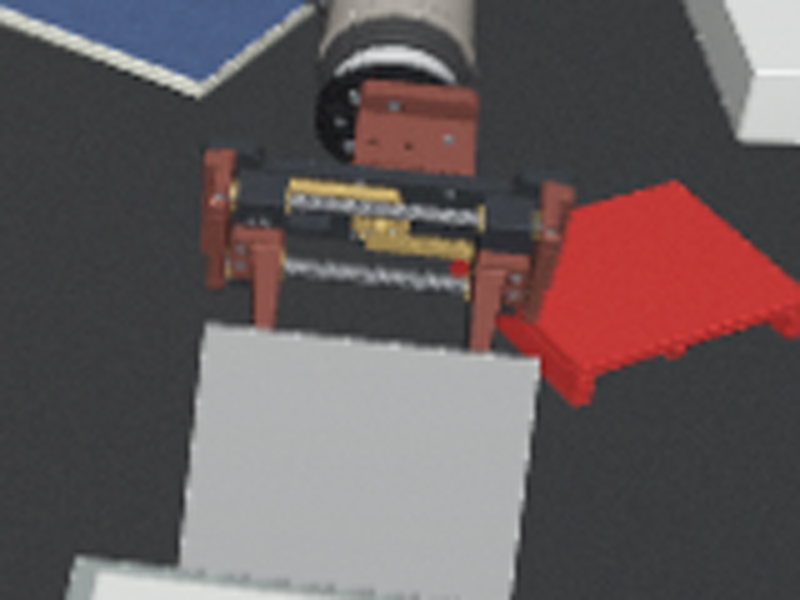

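View pics/top5.png

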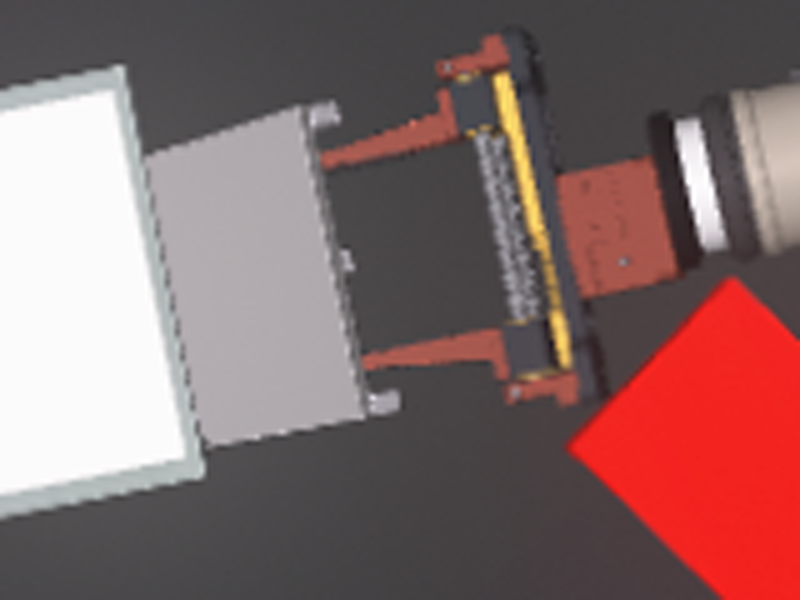

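The tray leans at about 45–50° with the rails visible either side of the fingers (top crop (322,112), (345,260), (385,402)). Next I bring it upright.

Run:
```python
from h import *
for a in ((60,15,.024),(68,15,.028),(76,15,.032),(83,15,.035)):
    if lever(*a,sp=.05): break
print(lever(90,15,.038,sp=.03,guard=10))
p=np.array(monitor.sense()["ee_pos"])+.006*ey
if True:
    g=bot.line_to(p,max_speed=.02,guard=6); st("press %s"%g)
print(corner_now(15))
r={c:read_camera(c) for c in ("side","top")}
for c,b in (("side",(270,110,430,230)),("top",(245,205,405,325))): save(r[c],f"{c}6.png",b,5)
```

```text
phi 60 th 15 g False t 10.62 F [ 0.9  0.2 -0.9] panelTCP [ -16.5 -202.8  103.4] w 0.0879
phi 68 th 15 g False t 11.03 F [-1.3  0.2  0. ] panelTCP [ -16.6 -189.7  103.1] w 0.0877
phi 76 th 15 g False t 11.44 F [-0.  -0.2 -0.2] panelTCP [ -16.6 -176.9  100.8] w 0.0871
phi 83 th 15 g False t 11.82 F [ 0.4 -0.6 -0.6] panelTCP [ -16.6 -166.2   97.6] w 0.088
phi 90 th 15 g False t 12.34 F [ 0.2 -0.3 -0.3] panelTCP [ -16.6 -156.3   92.9] w 0.0875
False
press False t 12.79 F [-0.6  1.2 -0.2] panelTCP [ -16.5 -150.2   93. ] w 0.0883
[-0.01651569 -0.07030657  0.08195535]
```

View pics/side6.png

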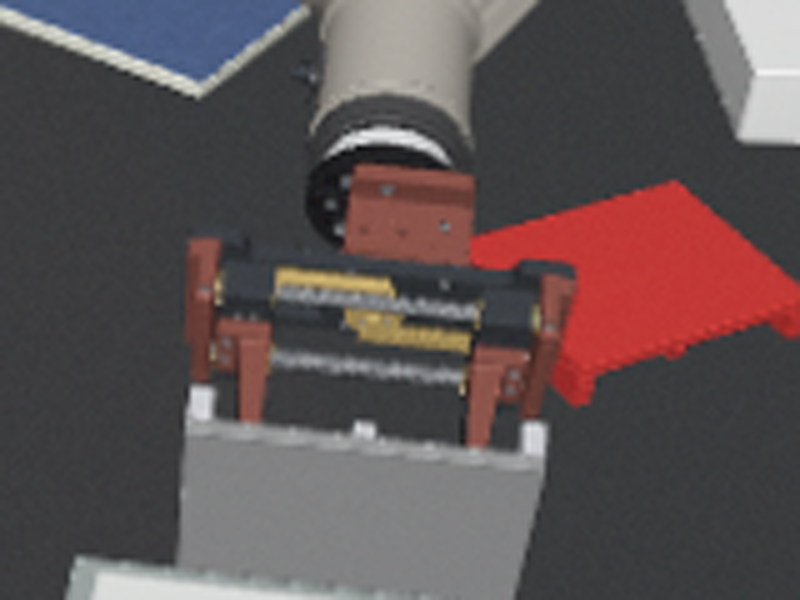

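View pics/top6.png

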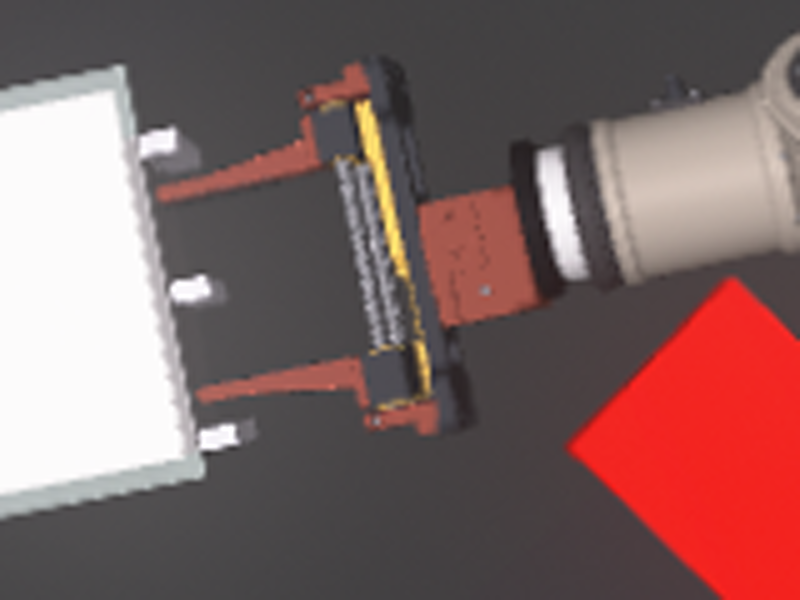

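Run:
```python
from h import *
r={c:read_camera(c) for c in ("side","top")}
np.save("r6.npy",r,allow_pickle=True)
def box(phi,x0,x1,u0,u1,w0,w1,oy):
    out=[]
    for u in (u0,u1):
        for (x,w) in ((x0,w0),(x1,w0),(x1,w1),(x0,w1)):
            y,z=tp(phi,u,w); out.append(W((X+x,y+oy,z)))
    return np.array(out)
for c,b in (("side",(270,110,430,230)),("top",(245,205,405,325))):
    polys=[]
    for (x0,x1,w0,w1) in ((-.075,.075,.018,.026),(-.075,-.065,0,.018),(-.005,.005,0,.018),(.065,.075,0,.018)):
        B=proj(r[c],box(90,x0,x1,0,.120 if abs(x0)>.01 else .108,w0,w1,-.0005)); polys+=[B[4:]]
        if w0>.01: polys.append(B[[0,1,5,4]])
    save(r[c],f"{c}7.png",b,5,polys)
```

```text
(no output)
```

View pics/side7.png

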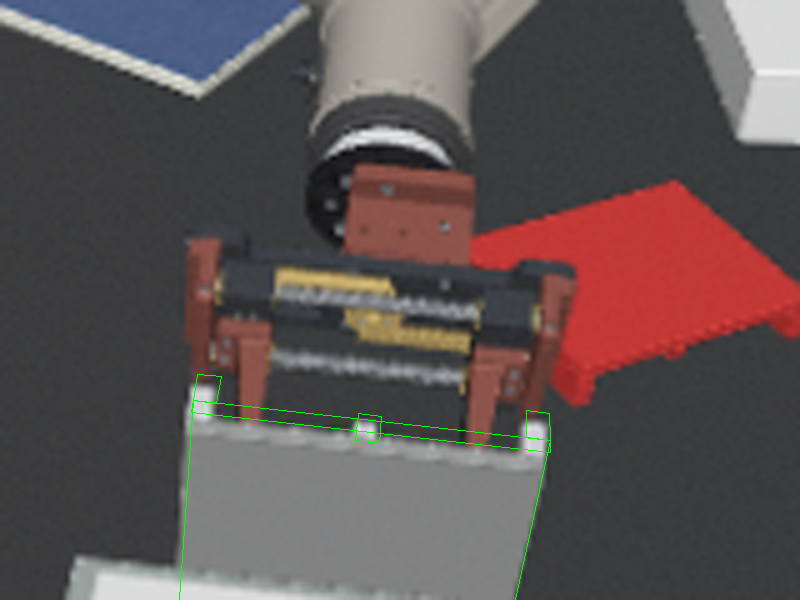

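View pics/top7.png

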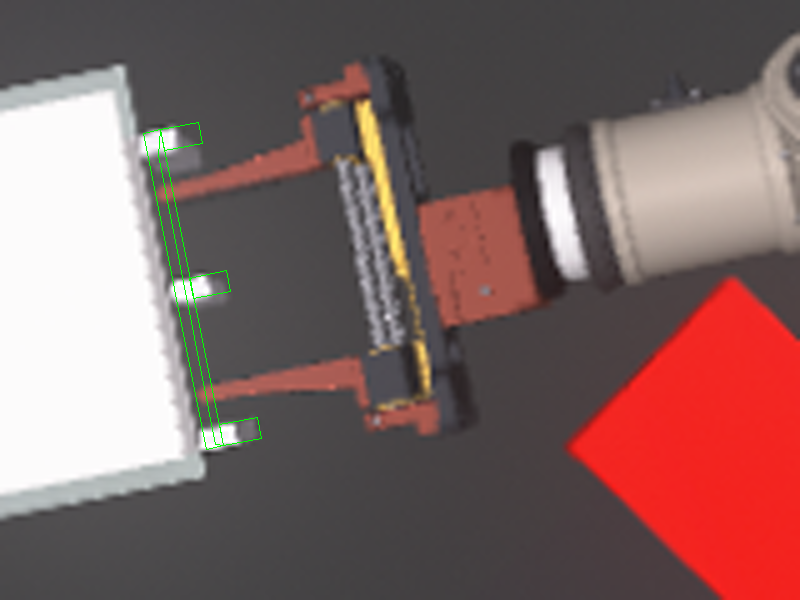

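The overlay shows the tray a few degrees past vertical, rocked on the wall's top edge and held by the fingers. Easing back slowly will let it settle upright. Then I go down to mid-rail and grip the middle rail.

Run:
```python
from h import *
p,q=tcp(X,-.0785,.082,15); bot.line_to(p,max_speed=.015,frame=q); st("back")
p,q=tcp(X,-.0785,.072,15); bot.line_to(p,max_speed=.05,frame=q); st("low")
r={c:read_camera(c) for c in ("side","top")}
for c,b in (("side",(270,110,430,230)),("top",(245,205,405,325))): save(r[c],f"{c}8.png",b,5)
```

```text
back t 13.68 F [-0.5  0.2  0.1] panelTCP [ -16.5 -158.4   93. ] w 0.0878
low t 14.03 F [-1.1 -0.2 -0.4] panelTCP [ -16.7 -158.2   82.6] w 0.0881
```

View pics/side8.png

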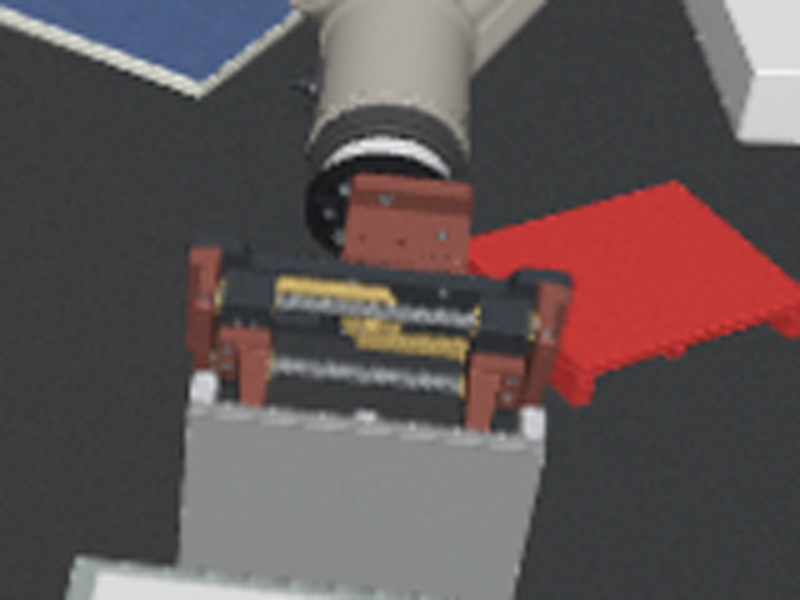

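View pics/top8.png

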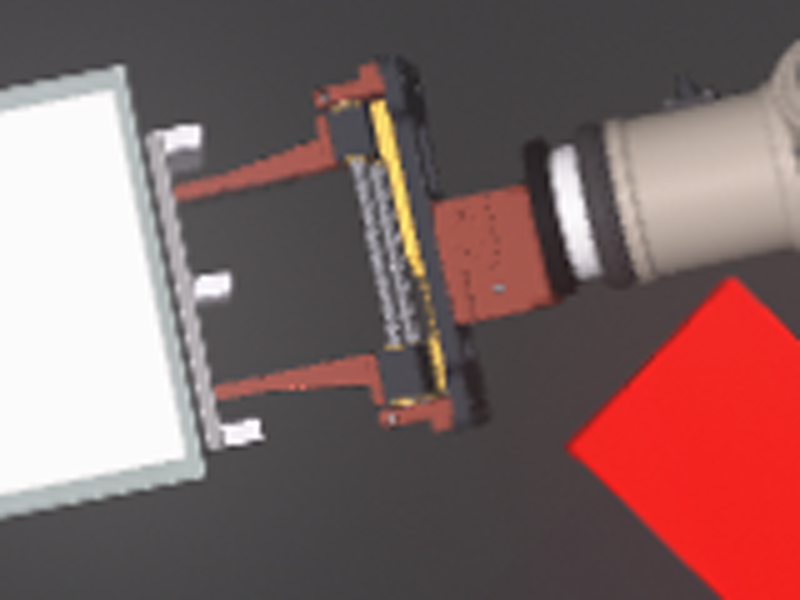

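The tray now stands upright, board line at top crop (150,135)–(215,445), with the gripper centred over the middle rail (212,287). I'm closing on it.

Run:
```python
from h import *
p,q=tcp(X,-.0758,.072,15); bot.line_to(p,max_speed=.03,frame=q); st("in")
bot.close(); st("closed")
r={c:read_camera(c) for c in ("side","top")}
for c,b in (("side",(270,110,430,230)),("top",(245,205,405,325))): save(r[c],f"{c}9.png",b,5)
```

```text
in t 14.38 F [-0.8 -0.6 -0.3] panelTCP [ -16.5 -155.3   83.3] w 0.0879
closed t 15.55 F [ 1.  -0.3  0.4] panelTCP [ -16.4 -155.7   83. ] w 0.0099
```

View pics/side9.png

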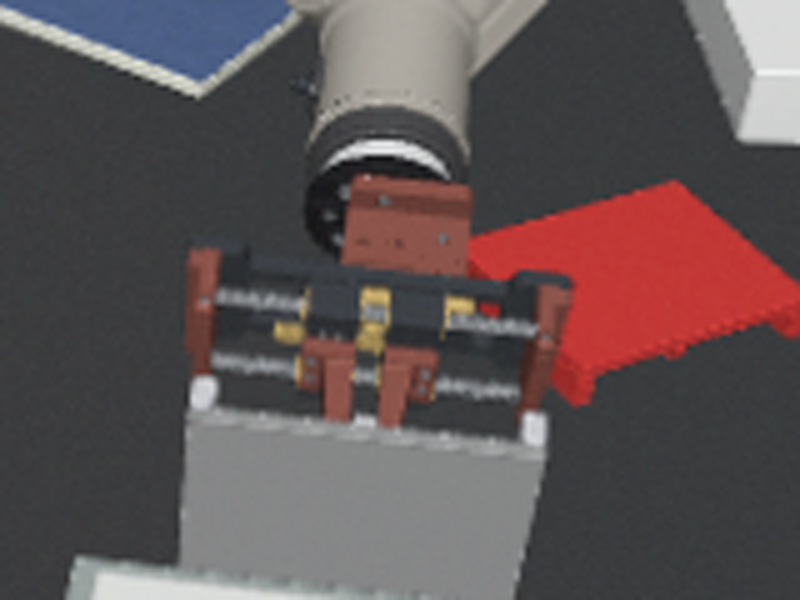

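View pics/top9.png

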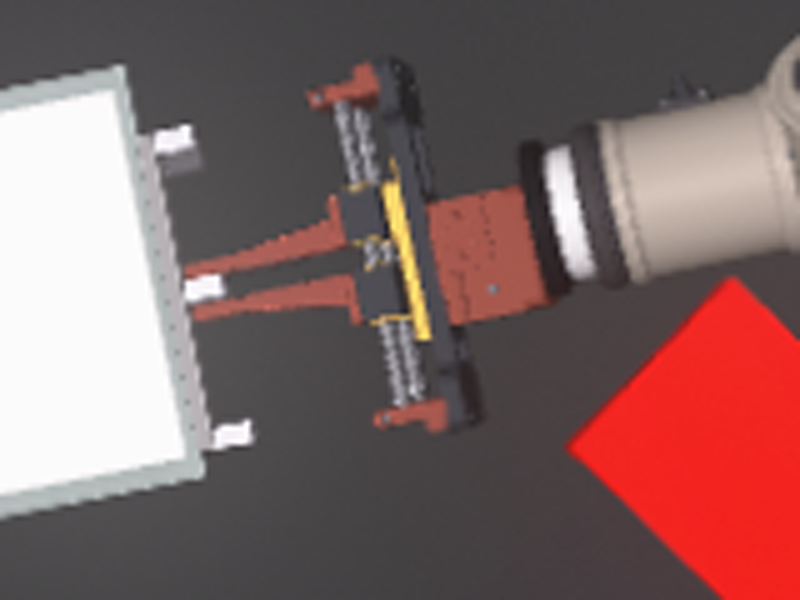

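Grip width is 9.9 mm, which is the rail's width. Next I lift clear, centre it in x and start rotating.

```bash
cat >> h.py <<'E'
UG=.072; PHI0=92.
def turn(phi,Qy,Qz,x,sp=.08,guard=None,th0=15.,tag="turn"):
    f=np.radians(phi); u=np.array([-np.cos(f),np.sin(f)]); w=np.array([np.sin(f),np.cos(f)])
    c=np.array([Qy,Qz])+UG*u-.008*w
    p,q=tcp(x,c[0],c[1],th0+phi-PHI0)
    g=bot.line_to(p,max_speed=sp,frame=q,guard=guard); st("%s phi %d g %s"%(tag,phi,g)); return g
E
python3 - <<'E'
from h import *
s0=corner_now(15); print(s0)
turn(92,-.070,.012,-.014,sp=.05)
turn(92,-.076,.036,0,sp=.07)
turn(107,-.076,.036,0,sp=.08)
r={c:read_camera(c) for c in ("side","top")}
for c,b in (("side",(260,110,420,260)),("top",(215,205,375,325))): save(r[c],f"{c}10.png",b,4)
E
```

```text
[-0.01643022 -0.07581714  0.07200211]
turn phi 92 g False t 16.05 F [-0.1  0.3 -4.7] panelTCP [ -14.  -155.5   95.3] w 0.0097
turn phi 92 g False t 16.61 F [-1.1 -0.3 -5.4] panelTCP [   0.  -161.4  119.4] w 0.0099
turn phi 107 g False t 17.15 F [-0.6 -1.5 -3.7] panelTCP [  -0.5 -137.1  138.2] w 0.0097
```

View pics/side10.png

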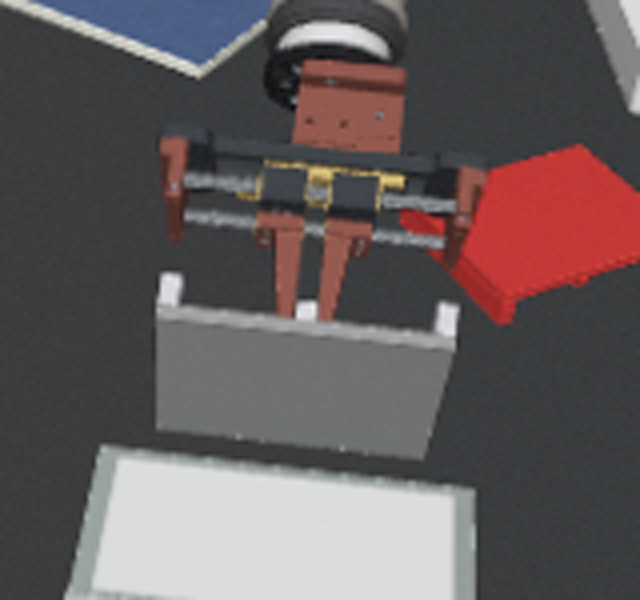

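View pics/top10.png

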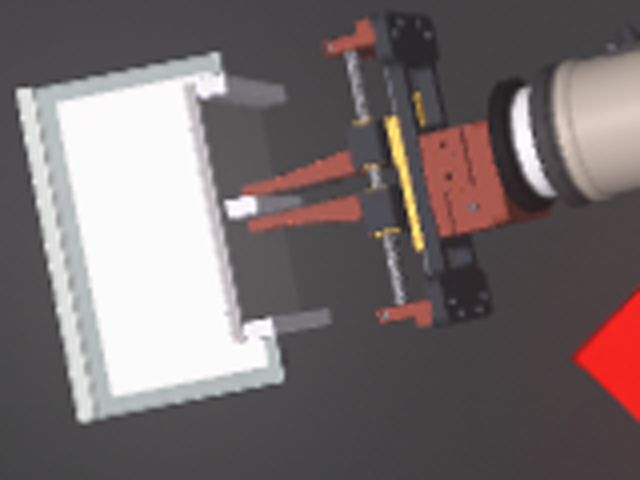

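The tray is held firmly in the air (about 4.5 N) and turns with the tool, its lower edge clear of the panel. I'm continuing the turn.

Run:
```python
from h import *
for ph in (122,137,152,166,178): turn(ph,-.076,.037,0,sp=.08)
r={c:read_camera(c) for c in ("side","top")}
for c,b in (("side",(260,110,420,260)),("top",(215,205,375,325))): save(r[c],f"{c}11.png",b,4)
```

```text
turn phi 122 g False t 17.79 F [-0.6 -0.9 -4.1] panelTCP [  -0.3 -108.9  151.2] w 0.0092
turn phi 137 g False t 18.33 F [ 0.1 -0.  -4.5] panelTCP [ -0.3 -78.4 155.5] w 0.0097
turn phi 152 g False t 18.88 F [-0.  -0.1 -3.8] panelTCP [ -0.2 -47.6 151.9] w 0.0098
turn phi 166 g False t 19.39 F [ 0.5 -0.6 -4.6] panelTCP [ -0.2 -20.6 141.4] w 0.0101
turn phi 178 g False t 19.85 F [-0.2  0.3 -4.6] panelTCP [-1.000e-01 -1.000e-01  1.276e+02] w 0.01
```

View pics/side11.png

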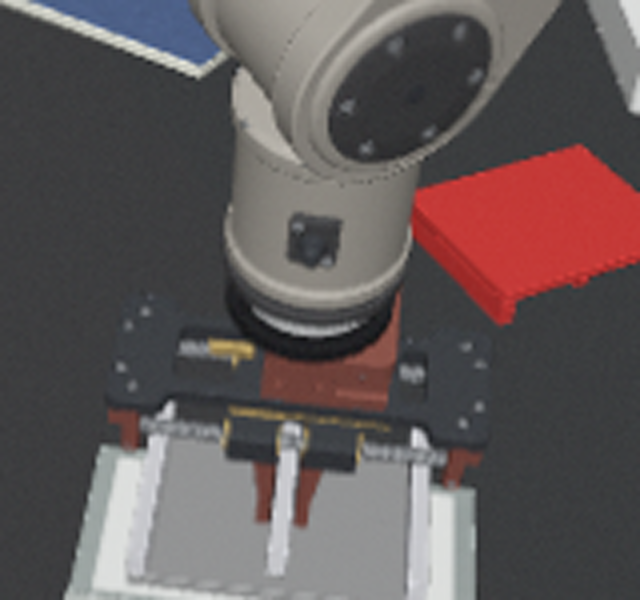

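View pics/top11.png

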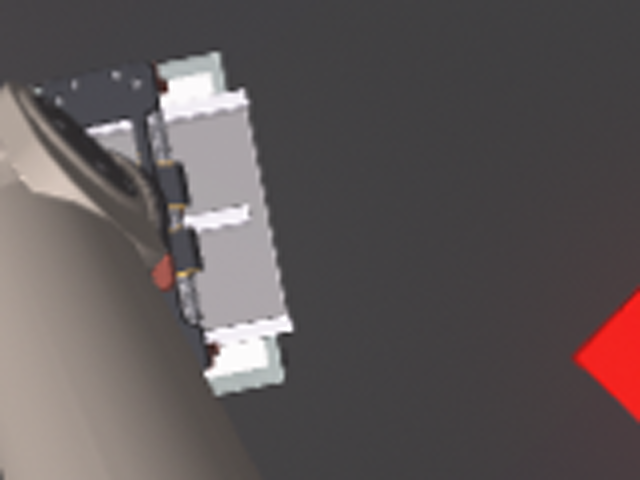

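```bash
cat >> h.py <<'E'
def flatbox(phi,Qy,Qz,x,w0,w1,x0=-.075,x1=.075,u0=0,u1=.12):
    f=np.radians(phi); u=np.array([-np.cos(f),np.sin(f)]); w=np.array([np.sin(f),np.cos(f)]); out=[]
    for a,b in ((u0,x0),(u0,x1),(u1,x1),(u1,x0)):
        for ww in (w0,w1):
            yz=np.array([Qy,Qz])+a*u-(.026-ww)*w; out.append(W((x+b,yz[0],yz[1])))
    o=np.array(out); return o[0::2],o[1::2]
E
python3 - <<'E'
from h import *
r={c:read_camera(c) for c in ("side","top")}
for c,b in (("side",(270,195,400,290)),("top",(215,205,345,305))):
    polys=[]
    for m in (flatbox(178,-.076,.037,0,.018,.026)): polys.append(proj(r[c],m))
    save(r[c],f"{c}12.png",b,6,polys)
E
```

```text
(no output)
```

View pics/side12.png

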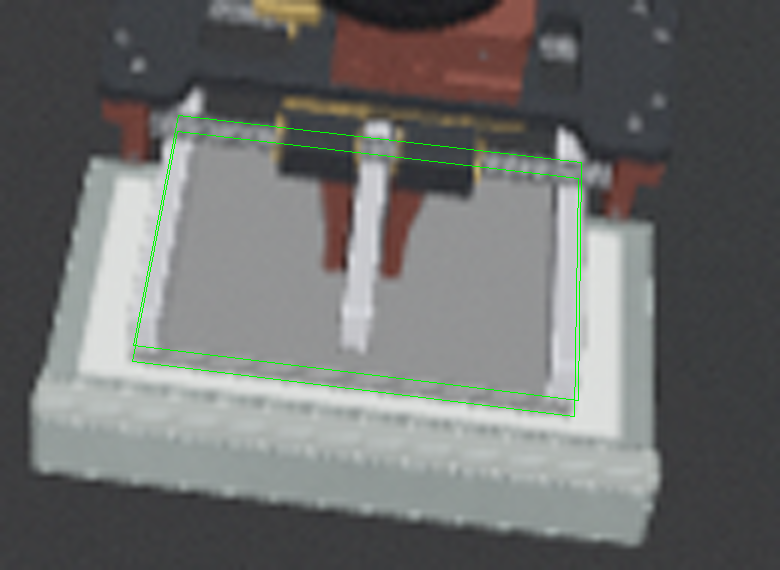

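View pics/top12.png

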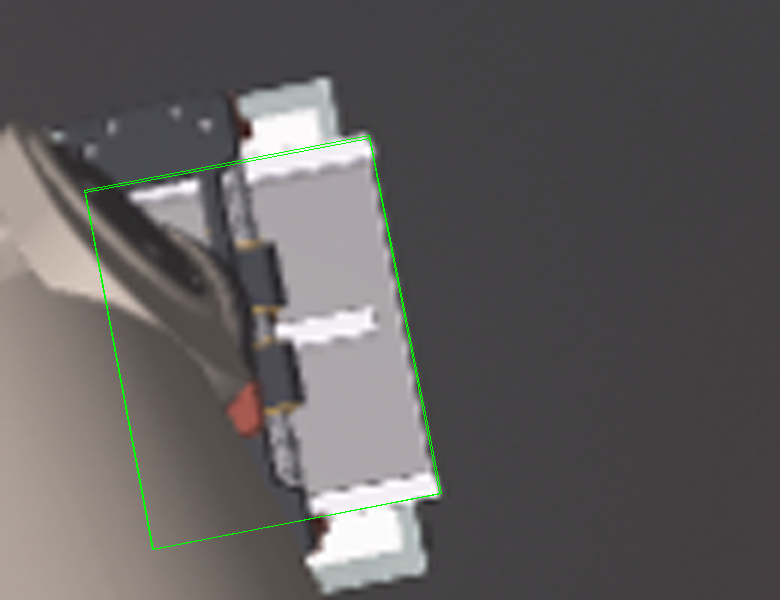

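The overlay of the expected pose fits within about 1 mm, so the tilt is close to 178°. I'm levelling, lowering with a guard and sliding home.

Run:
```python
from h import *
turn(180,-.076,.033,0,sp=.03)
g=turn(180,-.076,.025,0,sp=.015,guard=3,tag="lower")
z=corner_now(15+88)[2]-.008; print("Qz",z)
g=turn(180,-.060,z+.0003,0,sp=.02,guard=7,tag="slide")
print("Qy",corner_now(103)[1]-UG, "Qz",corner_now(103)[2]-.008)
r={c:read_camera(c) for c in ("side","top")}
for c,b in (("side",(270,195,400,290)),("top",(215,205,345,305))): save(r[c],f"{c}13.png",b,6)
```

```text
turn phi 180 g False t 20.45 F [ 0.2 -0.3 -5. ] panelTCP [ -0.    4.  121.2] w 0.0096
lower phi 180 g True t 20.82 F [ 2.  -0.3  1.2] panelTCP [  0.2   3.8 116.9] w 0.0095
Qz 0.028653980388355475
slide phi 180 g True t 21.32 F [ 0.6 -1.1  2. ] panelTCP [ -0.6  10.5 116.9] w 0.0096
Qy -0.06979426002571151 Qz 0.028675455355753464
```

View pics/side13.png

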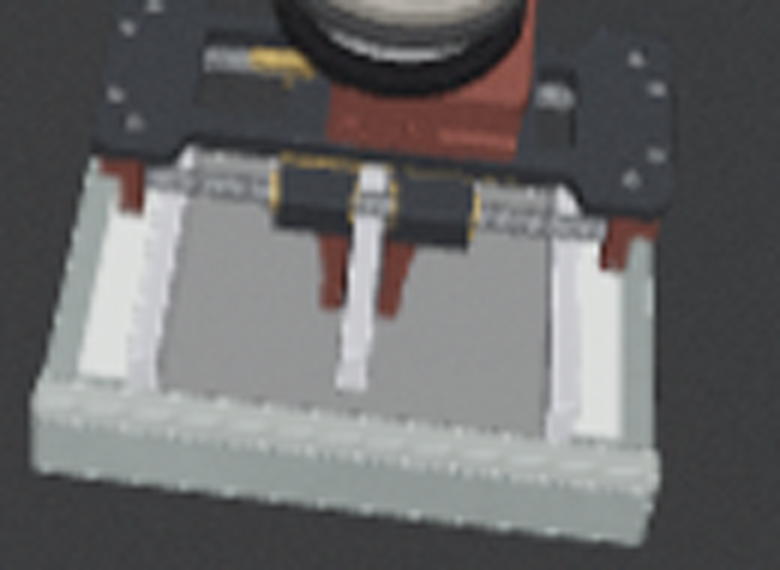

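Run:
```python
from h import *
g=turn(180,-.064,.0288,0,sp=.015,guard=9,tag="slide2")
print("Qy",corner_now(103)[1]-UG)
bot.ungrasp(); st("open")
a,q=ori(103); p=np.array(monitor.sense()["ee_pos"])-.10*a; bot.line_to(p,max_speed=.1); st("up")
p=p+np.array([0,0,.08])-.22*ey; bot.line_to(p,max_speed=.2); st("off")
r={c:read_camera(c) for c in ("side","top")}
np.save("r14.npy",r,allow_pickle=True)
for c,b in (("side",(270,195,400,290)),("top",(205,205,335,305))): save(r[c],f"{c}14.png",b,6)
```

```text
slide2 phi 180 g True t 21.73 F [ 1.5 -0.8  2.3] panelTCP [ -0.6  10.6 116.9] w 0.0101
Qy -0.06963940056517881
open t 22.99 F [-0.3  1.   0.1] panelTCP [ -0.6  10.4 116.9] w 0.0881
up t 24.14 F [ 0.1  0.1 -1. ] panelTCP [ -1.   32.7 213.8] w 0.0876
off t 25.46 F [ 1.2  0.6 -0.4] panelTCP [  -0.7 -186.1  293.9] w 0.0876
```

View pics/side14.png

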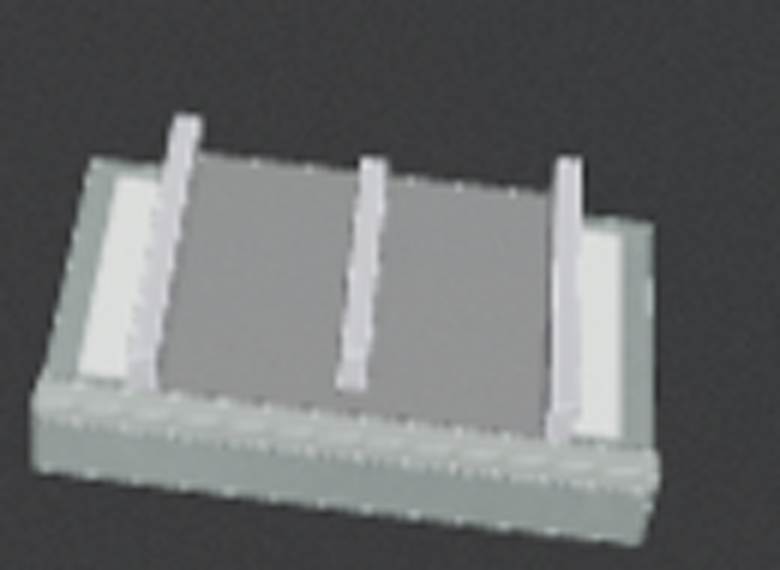

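View pics/top14.png

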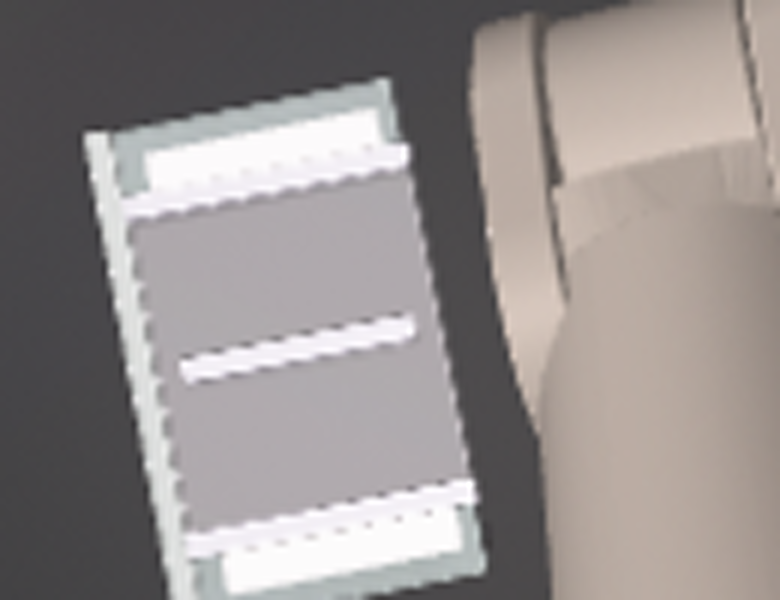

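Run:
```python
from h import *
r=np.load("r14.npy",allow_pickle=True).item()
for c,b in (("side",(270,195,400,290)),("top",(205,205,335,305))):
    polys=[]
    for x0,x1 in ((-.075,-.065),(.065,.075)): polys.append(proj(r[c],flatbox(180,-.066,.028,0,0,.018,x0,x1)[0]))
    polys.append(proj(r[c],flatbox(180,-.066,.028,0,0,.018,-.005,.005,.012,.108)[0]))
    polys.append(proj(r[c],[W(v) for v in ((-.105,.054,.038),(.105,.054,.038),(.105,.065,.038),(-.105,.065,.038))]))
    save(r[c],f"{c}15.png",b,6,polys)
# middle-rail ends & end rails -> yaw, x, y in both views
T=lambda p:(np.array(p)+.5)/6-.5+[205,205]; S=lambda p:(np.array(p)+.5)/6-.5+[270,195]
for c,f,pts in (("top",T,[(180,359),(186,384),(412,313),(416,337)]),("side",S,[(362,158),(386,158),(336,390),(367,390)])):
    print(c,[np.round(L(w)*1000,1).tolist() for w in back(r[c],f(pts),.054)])
for c in r:
    for n in ("jar","tip_box","dish"): 
        for d in finder.mark_of(c,n)[:1]: print(c,n,np.round(back(r[c],np.array(d["xy"])*[560,420],0.)*1000))
```

```text
top [[3.4, 41.7, 54.0], [-7.1, 41.2, 54.0], [3.7, -54.9, 54.0], [-6.3, -54.6, 54.0]]
side [[5.3, -55.5, 54.0], [-3.3, -56.9, 54.0], [5.3, 56.7, 54.0], [-4.9, 55.0, 54.0]]
side jar [[704.  92.   0.]]
side tip_box [[601. 317.   0.]]
side dish [[415. 329.   0.]]
top jar [[706.  87.   0.]]
top tip_box [[590. 320.   0.]]
top dish [[418. 339.   0.]]
```

View pics/side15.png

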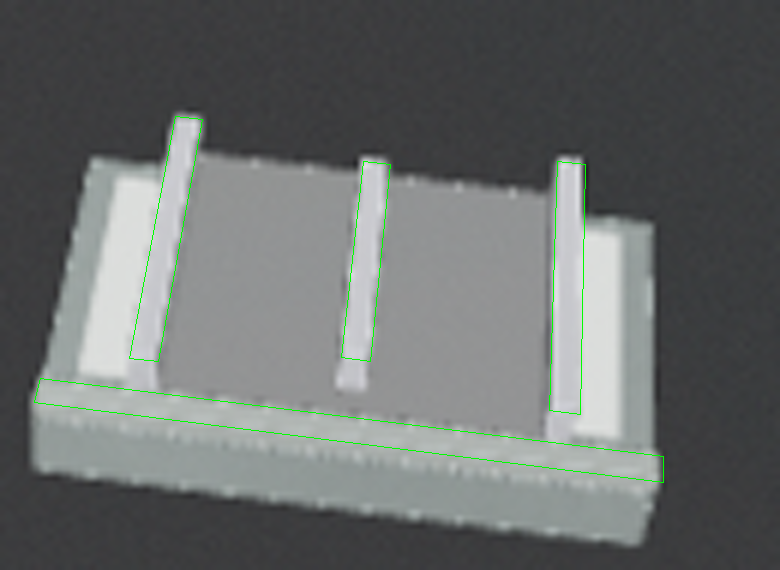

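View pics/top15.png

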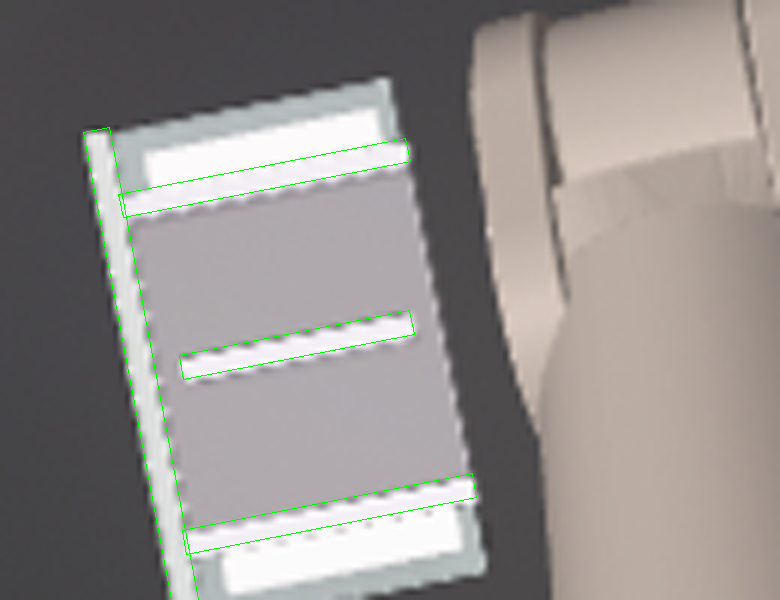

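The final overlay matches: tray home, rails up, square, with the middle rail at panel x ≈ -1.5 mm. Handing in.

Run:
```python
from h import *
st("end"); workorder.job_done()
```

```text
end t 25.86 F [-0.2 -0.2 -0.1] panelTCP [  -0.6 -186.8  294.3] w 0.0879
the job is handed in; nothing more can be done
```

I turned the grey tray over and handed it in at about 26 s. It lies on the panel, bays up and against the stop strip. The system gave no verdict.

- **Push and lever:** I pushed the tray square against the panel's wall with the two open fingers. I then levered it up by its far edge until it stood upright. It rocked a few degrees past vertical on the wall's top edge, so I eased it back.
- **Turn over:** I gripped the middle rail, lifted the tray clear, turned it through a half turn in the grip at an estimated 0.5 rad/s, and set it down on a force guard.
- **Slide home:** I slid it to the stop. The guard tripped twice at the same place (7 N, then 9 N).

**Final checks:**
- **Tray pose:** In the top view the tray centre is at about x = -1.5 mm, y = -6.7 mm on the panel. It is square to the strip to within about 0.01 rad and looks flat in both views.
- **Arm:** It was clear of everything, and the tool force was near zero.
- **Jar, tip box and dish:** Network readings differ from the first ones by at most 8 mm, which I put down to detection noise. Nothing came near them.

**Disagreements:**
- Positions along the push direction from the arm's contacts differed from the camera's by about 3.5 mm.
- In the side view the middle rail's stop-side end appeared to reach about 13 mm further than the top view showed. I put this down to my picking the foot of its end face instead of its top edge.

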